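# Push a sample carrier under a spring-closed bay flap

## Task

Load the sample carrier into the measuring bay without picking anything up: with one fingertip press the bay's spring paddle down until it lies level and keep it there, so that the cover flap stays open, while the other fingertip pushes the carrier by its upright tab along its channel, under the flap, until it is fully home against the end stop. Then let go of the paddle so that the flap shuts completely behind the sample, leaving the carrier home and flat in its channel. Do not lift or tip the carrier, never let the flap down on the sample, and leave the other optics and tools on the breadboard where they stand.

Things in the scene. Friction and masses are not known exactly. Their poses are not given: they have to be found in the camera images.
- bay: Aluminium base plate 250 x 150 x 10 mm, fixed on a dark breadboard whose top is at world z = 0.012. Origin: on its underside (world z = 0.012), below the channel's centre line. +x: the way the carrier is pushed, within 0.3 rad of world +x; +y: from channel to paddle; z up. It spans x -155 to 95, y -40 to 110 mm.
- stop (a point): End of the carrier channel: foot of the end stop's face, at bay (83, 0, 10) mm. The channel (floor at bay z = 10 mm) runs along bay y = 0 between two rails 43 mm apart whose tops are at bay z = 18 mm. The flap covers it from bay x = 30 mm to the stop.
- hinge (a point): Point on the flap's hinge line, at bay (-70, 45, 28) mm; the line runs along bay x. One black hinge bracket, 14 mm wide (y) and up to bay z = 34 mm, stands at bay x = -153 to -147 mm.
- flap (a joint): Hinge of the one-piece flap and paddle, rad: 0 = shut, 0.5 = open, paddle level, 0.62 = hard stop. A spring always closes it. A clear roof and white front curtain cover the channel (-y side of the hinge); the paddle is on the +y side and goes down as they rise. At 0.34 the sample block just clears; let down on it, it rests at about 0.3. At most the roof reaches bay z = 92 mm.
- curtain (a point): Middle of the lower edge of the curtain, 3 mm thick, across the channel at bay x = 32 mm; shut, the edge is at bay z = 21 mm: the carrier's tongue passes under it, the sample block does not. It moves with the flap.
- paddle (a point): Mid-point of the paddle, 35 mm from the hinge line, halfway through its thickness. White plate 4 mm thick, bay x = -147 to 7 mm, reaching 60 mm from the hinge. Shut, it slopes up at 0.5 rad away from the channel; pressed to joint 0.5 it is level, top at bay z = 30 mm, y = 45 to 105 mm, and a fingertip can slide along it. Pressing here takes about 2 to 5 N.
- carrier: Loose sample carrier, about 0.12 kg, x towards the stop. Black plate 56 x 40 x 8 mm, on it a steel sample block 24 x 20 mm (top 22 mm above the underside); behind, a tongue 20 mm wide, 8 mm thick, ending in an upright tab. Origin: under the plate's centre, on the channel floor; at bay x -25 to 10 mm at the start and 55 mm when fully home (plate front on the stop).
- tab (a point): Middle of the rear face of the tab, the face to push: 81 mm behind the carrier's origin and 30 mm above its underside. The tab is 28 mm wide, 6 mm thick, 45 mm high from the carrier's underside. At bay x = -26 mm when fully home, still outside the cover.
- lens: Bystander: lens in a black ring on a steel post with round foot 32 mm wide, 75 mm tall. Origin: under its foot.
- post: Bystander: steel post 13 mm thick with a round foot 28 mm wide, 50 mm tall. Origin: under its foot.
- jar: Bystander: small screw jar 40 mm wide, 45 mm tall. Origin: centre of its underside.
- clamp: Bystander: black clamp 45 x 20 x 10 mm with an aluminium knob, 32 mm tall. Origin: centre of its underside.
- disc: Bystander: round aluminium stage plate 90 mm wide, 16 mm thick. Origin: centre of its underside.
- driver: Bystander: screwdriver lying flat, 170 mm long. Origin: under its middle.
- mount: Bystander: square black mirror mount, 45 mm wide, 49 mm tall. Origin: centre of its underside.
There are look-alikes about, which are no part of the job. Leave any purple or yellow look-alike of the carrier alone.

How it is judged:
By the outcome, as a careful person would: the job done as asked, in the order asked, and still so for the second after the job is handed in, with the robot touching nothing.
It also fails if it takes over 40 s, if anything falls off the work surface, if the arm or the gripper's body presses on something with over 40 N, if the wrist force passes 120 N, or if a joint passes its speed limit or range.

## Robot

A 7-joint arm with a two-finger parallel gripper is mounted at the origin on the work surface. World frame = base frame: x ahead of the robot, y to its left, z up, the work surface at z = 0. Lengths are in m, angles in rad, forces in N, time in s.
With the tool pointing down it reaches from about 0.4 to 0.85 m from the base axis. Payload 10.4 kg.
Tool frame: the origin (TCP) lies midway between the tips of the shut fingers; the grasp point (between the pads) lies 19 mm behind it (manip.pinch_z is the distance from the TCP to the grasp point, in m); y points along the fingers, x is the direction in which the jaws open and shut, and the axes are right-handed (so a half turn about y gives the same grasp; the last joint's range is limited). The gripper opens to 85 mm and grips with 20 to 120 N. Pads are 22 mm wide; open, the fingers measure 114 mm over their backs; the gripper's body (76 mm by 85 mm) begins 54 mm behind the grasp point. The pads swing forward as they close: fully open they stand 13 mm farther back than shut.
Start: joints at [1.218, 0.332, -0.065, 1.46, 0.022, 1.35, -0.088], TCP at [0.202, -0.591, 0.231] pointing down, gripper open.
Joint ranges: [-2.6, 2.6], [-0.5, 2.12], [-1.47, 1.34], [0.16, 2.42], [-1.27, 4.41], [0.06, 2.06], [-2.6, 2.6]. Speed limits (rad/s): [2.22, 2.22, 2.79, 2.79, 3.14, 3.14, 3.14].

## Interface

Orientations are given as a unit quaternion [x, y, z, w].
In Python, from workcell import manip gives the robot as it stands.
- The arm moves only by the shell command python3 -m pendant 'ROWS' [OPENING] [FORCE]. ROWS is a JSON object of lists of equal length, an entry for each row: "offset": the shift along the tool's x, y, z scaled (see below), a list of three; "turn": the turn, a rotation vector about the tool's x, y, z scaled (see below), a list of three. A call has 1 to 12 rows; each row is the pose to reach, as a shift and turn from the pose measured when the call began, along the tool's axes at that moment; what a row does not reach only later rows make up. The controller multiplies each number of a shift by 200 mm and each number of a turn by 45 degrees. A row lasts 1/8 s, in which the tool goes at most 62.5 mm and 10.7 degrees, less where a joint would pass 70% of its speed; a pose out of reach is approached as far as the arm can. A call with a number of a shift or a turn outside -1 to 1 is refused whole. A call with a gripper value outside its range is refused whole. OPENING is the opening in per cent of the stroke, from 0 (shut) to 100 (fully open), set as the call begins (- or left out, the last holds). The fingers move at their own pace and stop on an object; FORCE is the grip in N (left out, the last holds). Time passes only in rows, so rows that repeat a pose let the fingers close. It gives the time, the measured TCP pose, the force and the opening at its end, in the units of the state.
- manip.get_obs(): the state, without advancing time (a new reading comes with each control period).
- manip.camera(name): name is "scene" or "top"; returns (picture, depth): 480x640x3 uint8, red, green, blue; 480x640 float32, m along the optical axis (not along the pixel's ray), 0 where there is no reading.
- manip.camera_model(name): a dict with "intrinsics" (3x3 intrinsics, pixels), "R" (3x3) and "t" (3): a world point X has camera coordinates R X + t. Camera axes: x right, y down, z forward; pixel columns grow to the right and rows downward; lengths in m; the calibration is good to about 2 mm. A picture is of the moment at which its call begins. camera_model takes no time and is no camera call.
- manip.hand_in(): hands the job in, once; it reports no verdict.
The state is a dict: "clock": time; "joint_pos": joint angles; "joint_velocities": joint speeds; "tau": joint torques, N m; "position": TCP position; "ee_rot": TCP orientation; "ft_force": force on the tool from outside, world axes, zero at the start; "torque": the same for the moment, N m; "grip_width": opening from 0.0 (shut) to 1.0 (fully open).
Only numpy, scipy, OpenCV 4.12 (cv2) and the standard library are available. Lean on these libraries where they do the work, as an engineer would, in place of code of your own. Each camera call takes 0.05 s, during which the arm holds its last target. There are 200 camera calls.

## Working session

There is one attempt and no reset: what is moved stays moved. The work goes in short steps, Python scripts to look and compute and a shell command to move; the robot and the scene stay as the last step left them, time stands still between calls to the robot, and variables do not carry over. Pictures are saved under pics/ and viewed, about 8 in all and at most 12, crops included, and the job is handed in when it is done.

```bash
mkdir -p pics; ls; python3 - <<'E'
from workcell import manip
import cv2,numpy as np
o=manip.get_obs();print({k:np.round(v,3) for k,v in o.items()})
for n in("scene","top"):
    p,d=manip.camera(n);cv2.imwrite(f"pics/{n}0.png",p[:,:,::-1]);np.save(f"pics/{n}0.npy",d)
    m=manip.camera_model(n);print(n,{k:np.round(v,4).tolist() for k,v in m.items()})
E
```

```text
pics
{'clock': np.float64(0.0), 'joint_pos': array([ 1.218,  0.333, -0.065,  1.461,  0.022,  1.35 , -0.088]), 'joint_velocities': array([ 0.   ,  0.001,  0.   , -0.002,  0.001,  0.   , -0.   ]), 'tau': array([-0.0000e+00, -6.2545e+01,  4.9000e-02, -3.9159e+01,  1.6000e-02,
        1.0000e-02, -0.0000e+00]), 'position': array([ 0.202, -0.591,  0.231]), 'ee_rot': array([-0.575,  0.412, -0.411,  0.576]), 'ft_force': array([-0.188, -0.308, -0.251]), 'torque': array([-0.017,  0.   , -0.036]), 'grip_width': np.float64(1.003)}
scene {'intrinsics': [[478.4835, 0.0, 320.3867], [0.0, 478.4835, 235.0011], [0.0, 0.0, 1.0]], 'R': [[-0.4965, 0.8679, -0.0163], [0.4707, 0.2534, -0.8451], [-0.7293, -0.4272, -0.5344]], 't': [0.2181, -0.1554, 1.4114]}
top {'intrinsics': [[452.0244, 0.0, 316.6953], [0.0, 452.0244, 241.24], [0.0, 0.0, 1.0]], 'R': [[-0.0021, -0.9998, -0.0184], [-0.9897, 0.0047, -0.1434], [0.1434, 0.0179, -0.9895]], 't': [0.0024, 0.4739, 1.0015]}
```

View pics/top0.png

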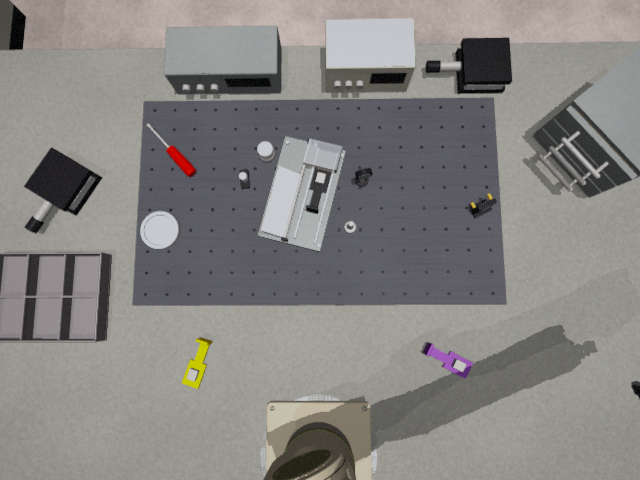

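View pics/scene0.png

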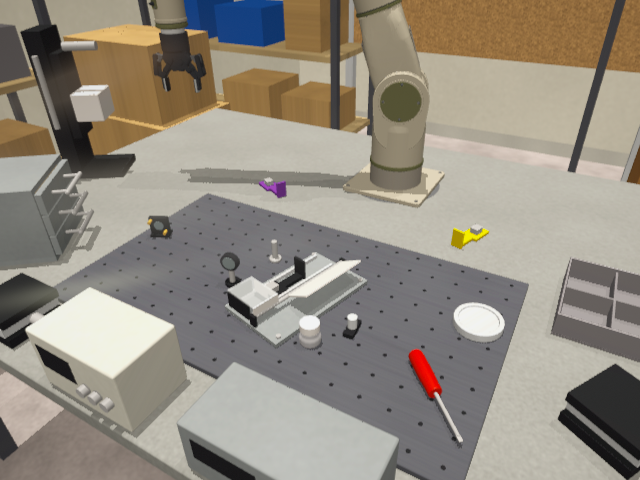

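The top view shows the bay at about px (258–344, 137–250), with the channel running up and slightly right. The carrier tab is near (313,208) and the paddle is on the left. The scene view shows the black tab at (300,268) and the sloped white paddle at (320,280). I'll zoom in and measure.

```bash
cat > h.py <<'E'
import numpy as np,cv2
from workcell import manip
from scipy.spatial.transform import Rotation as Rn
def ray(n,uv,z):
    m=manip.camera_model(n);R=np.array(m["R"]);t=np.array(m["t"]);K=np.array(m["intrinsics"])
    d=R.T@np.linalg.inv(K)@np.array([uv[0],uv[1],1.]);c=-R.T@t
    return c+d*(z-c[2])/d[2]
def proj(n,X):
    m=manip.camera_model(n);K=np.array(m["intrinsics"]);c=K@(np.array(m["R"])@X+np.array(m["t"]));return c[:2]/c[2]
E
python3 - <<'E'
from h import *
p=cv2.imread("pics/top0.png")
x0,y0,w,h=245,125,115,135
c=p[y0:y0+h,x0:x0+w]
cv2.imwrite("pics/crop1.png",cv2.resize(c,None,fx=4.4,fy=4.4,interpolation=cv2.INTER_CUBIC))
g=cv2.cvtColor(c,cv2.COLOR_BGR2GRAY)
m=((g>115)*255).astype(np.uint8)
n,l,s,_=cv2.connectedComponentsWithStats(m);k=1+s[1:,4].argmax()
cs,_=cv2.findContours(((l==k)*255).astype(np.uint8),cv2.RETR_EXTERNAL,cv2.CHAIN_APPROX_NONE)
hull=cv2.convexHull(max(cs,key=cv2.contourArea))
print(s[k]);a=cv2.approxPolyDP(hull,5,True).reshape(-1,2)+[x0,y0]
for q in a: print(q,ray("top",q,.022).round(4))
E
```

```text
[  13   11   88  115 5993]
[285 136] [0.7315 0.0767 0.022 ]
[345 151] [ 0.6928 -0.0669  0.022 ]
[319 250] [ 0.4552 -0.0042  0.022 ]
[258 235] [0.491  0.1377 0.022 ]
```

View pics/crop1.png

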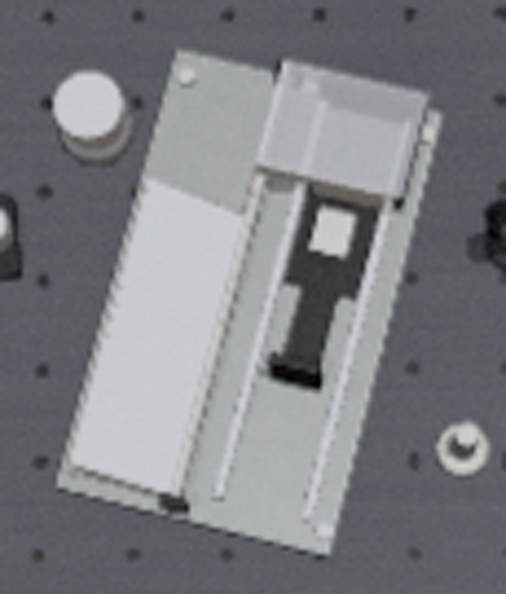

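The crop shows the plate corners, the carrier's bright sample block at crop (332,230) and its tab at (296,372). Plate sides come out at 248 and 149 mm, which matches the given size. The post is at crop (462,447) and the hinge bracket at (174,503).

```bash
cat >> h.py <<'E'
yaw=-0.254;O=np.array([.6129,-.0056,.012])
B=Rn.from_euler("z",yaw).as_matrix()
def bay(X): return (B.T@(np.asarray(X)-O))*1000
def world(b): return O+B@(np.array(b)/1000)
def plan(b,tiltless=True):
    "shift/turn (pendant units) to put TCP at bay mm b, tool y down, tool x along bay -y or +y"
    o=manip.get_obs();R0=Rn.from_quat(o["ee_rot"]);
    for s in(1,-1):
        x=s*B[:,1];y=np.array([0,0,-1.]);Rt=Rn.from_matrix(np.c_[x,y,np.cross(x,y)])
        print("s",s,"turn",((R0.inv()*Rt).as_rotvec()/np.radians(45)).round(4))
    print("offset",(R0.inv().apply(world(b)-o["position"])/.2).round(4),"tool in bay axes\n",(B.T@R0.as_matrix()).round(3))
    print("bay TCP",bay(o["position"]).round(1),"F",(B.T@o["ft_force"]).round(2),"w",o["grip_width"],"t",o["clock"])
E
python3 - <<'E'
from h import *
m=manip.camera_model("top");print("cam",(-np.array(m["R"]).T@m["t"]))
px=lambda u,v:(245+u/4.4-.4,125+v/4.4-.4)
for n,u,v,z in[("block",332,230,.044),("tabtop",296,372,.067),("tab top near edge",297,379,.067),("platefrontL",308,183,.030),("bracket",174,500,.046),("post top",465,437,.06),("jar",90,103,.057),("curtain edge front",338,190,.033),("padcorner lo",175,492,.042),("railL",220,497,.030),("railR",310,519,.030)]:
    print(n,bay(ray("top",px(u,v),z)).round(1))
s=cv2.imread("pics/scene0.png");cv2.imwrite("pics/sc1.png",cv2.resize(s[215:360,190:390],None,fx=4,fy=4,interpolation=cv2.INTER_CUBIC))
for b in[(-155,-40,10),(95,-40,10),(95,110,10),(-155,110,10)]: print(proj("scene",world(b)),proj("top",world(b)))
plan((-130,40,110))
print(Rn.from_quat(manip.get_obs()["ee_rot"]).as_matrix().round(3))
E
```

```text
cam [ 0.32534406 -0.01770781  1.05897577]
block [10.4  0.8 32. ]
tabtop [-72.9  -1.9  55. ]
tab top near edge [-76.3  -3.3  55. ]
platefrontL [36.3 20.9 18. ]
bracket [-149.3   44.    34. ]
post top [-83.1 -93.3  48. ]
jar [ 42.4 140.2  45. ]
curtain edge front [35.6  4.1 21. ]
padcorner lo [-144.6   45.1   30. ]
railL [-139.8   23.    18. ]
railR [-139.5  -25.6   18. ]
[315.17203332 251.86902164] [319.49513963 251.01023676]
[223.69083122 305.45569305] [345.52985462 150.1821968 ]
[274.96006197 344.37402621] [284.87410672 135.6133581 ]
[366.96770974 279.97361357] [257.1020936  235.20966892]
s 1 turn [-2.0000e-03 -3.2567e+00 -7.0000e-04]
s -1 turn [ 5.000e-04  7.433e-01 -1.500e-03]
offset [-2.6289  0.5462  2.4582] tool in bay axes
 [[ 0.551 -0.001  0.834]
 [-0.834  0.001  0.551]
 [-0.001 -1.    -0.   ]]
bay TCP [-250.3 -669.8  218.6] F [-0.03  0.5   0.64] w 1.0042851554226644 t 0.1
[[ 0.324 -0.     0.946]
 [-0.946  0.001  0.324]
 [-0.001 -1.    -0.   ]]
```

View pics/sc1.png

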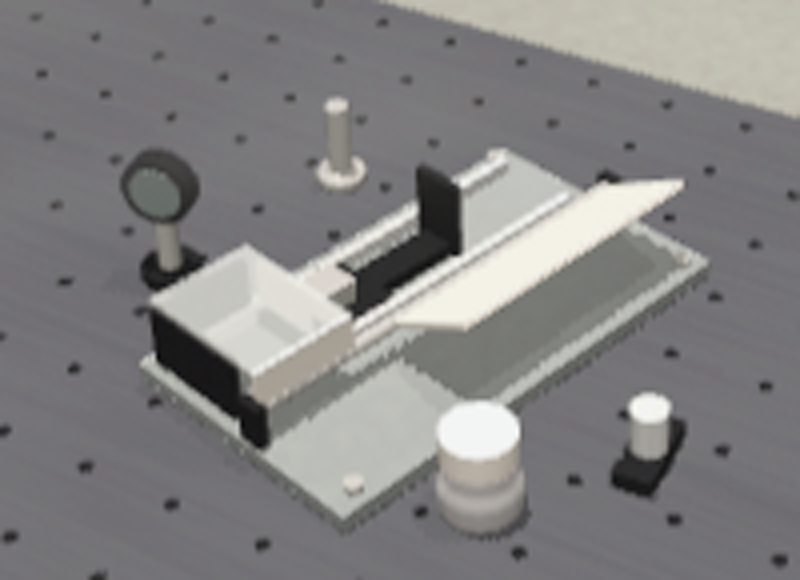

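```bash
python3 -m pendant '{"offset":[[-0.1,0,0.2],[-0.2,0,0.4],[-0.3,0,0.6],[-0.4,0,0.8],[-0.5,0,1],[-0.5,0,1]],"turn":[[0,0.15,0],[0,0.3,0],[0,0.45,0],[0,0.6,0],[0,0.743,0],[0,0.743,0]]}' 77
python3 -c "
from h import *
plan((-110,40,110))"
```

```text
clock: 0.85
position: [0.3622, -0.4284, 0.2305]
ee_rot: [-0.434, 0.559, -0.558, 0.435]
ft_force: [-0.3, -0.7, -0.1]
grip_width: 0.769
s 1 turn [-4.9000e-03 -3.9932e+00 -8.0000e-04]
s -1 turn [ 0.0005  0.0068 -0.0031]
offset [-2.559   0.5488  0.1461] tool in bay axes
 [[ 0.005 -0.     1.   ]
 [-1.     0.002  0.005]
 [-0.002 -1.    -0.   ]]
bay TCP [-136.4 -472.2  218.5] F [-0.12 -0.74 -0.11] w 0.7687490933409413 t 0.85
```

```bash
python3 -m pendant '{"offset":[[-0.2,0,0.03],[-0.4,0,0.06],[-0.6,0,0.08],[-0.8,0,0.11],[-1,0,0.146],[-1,0,0.146]],"turn":[[0,0,0],[0,0,0],[0,0,0],[0,0.007,-0.003],[0,0.007,-0.003],[0,0.007,-0.003]]}'
python3 -m pendant '{"offset":[[-0.2,0,0],[-0.4,0,0],[-0.6,0,0],[-0.8,0,0],[-1,0,0],[-1,0,0]],"turn":[[0,0,0],[0,0,0],[0,0,0],[0,0,0],[0,0,0],[0,0,0]]}'
python3 -c "
from h import *
plan((-110,40,90))"
```

```text
clock: 1.6
position: [0.4406, -0.2394, 0.231]
ee_rot: [-0.434, 0.558, -0.558, 0.434]
ft_force: [0.2, -1.0, -0.6]
grip_width: 0.773
clock: 2.35
position: [0.4903, -0.044, 0.2311]
ee_rot: [-0.435, 0.558, -0.557, 0.435]
ft_force: [-0.4, -1.0, 0.9]
grip_width: 0.765
s 1 turn [-2.5000e-03 -3.9885e+00 -1.0000e-03]
s -1 turn [ 0.0007  0.0115 -0.0016]
offset [-5.390e-01  6.459e-01  5.000e-04] tool in bay axes
 [[ 0.009 -0.001  1.   ]
 [-1.     0.001  0.009]
 [-0.001 -1.    -0.001]]
bay TCP [-109.1  -68.   219.1] F [-0.1  -1.05  0.88] w 0.7654352279031702 t 2.35
```

```bash
python3 -m pendant '{"offset":[[-0.2,0,0],[-0.4,0.1,0],[-0.539,0.25,0],[-0.539,0.45,0],[-0.539,0.65,0],[-0.539,0.72,0],[-0.539,0.72,0]],"turn":[[0,0,0],[0,0,0],[0,0.011,-0.002],[0,0.011,-0.002],[0,0.011,-0.002],[0,0.011,-0.002],[0,0.011,-0.002]]}'
python3 - <<'E'
from h import *
plan((-100,40,60))
s=cv2.cvtColor(manip.camera("scene")[0],4);t,d=manip.camera("top");t=cv2.cvtColor(t,4);np.save("pics/t2.npy",d)
a=cv2.resize(s[165:345,210:400],None,fx=3,fy=3,interpolation=2);b=cv2.resize(t[125:265,245:365],None,fx=2,fy=2,interpolation=2)
b=cv2.copyMakeBorder(b,0,540-280,0,0,0)[:, :230]
cv2.imwrite("pics/m2.png",np.hstack([a,b]))
E
```

```text
clock: 3.22
position: [0.5164, 0.0596, 0.0871]
ee_rot: [-0.433, 0.56, -0.559, 0.432]
ft_force: [0.3, 0.1, 1.0]
grip_width: 0.771
s 1 turn [-1.7000e-03  3.9989e+00  3.0000e-03]
s -1 turn [ 0.0019 -0.0011  0.0011]
offset [-0.006   0.0752  0.0491] tool in bay axes
 [[-0.001 -0.002  1.   ]
 [-1.    -0.001 -0.001]
 [ 0.001 -1.    -0.002]]
bay TCP [-109.8   38.8   75.1] F [0.31 0.19 1.  ] w 0.7714660666265829 t 3.225
```

View pics/m2.png

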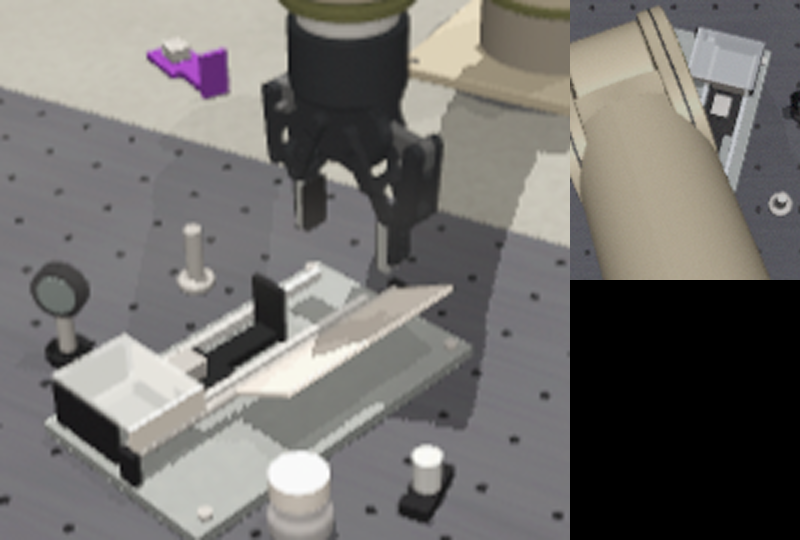

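Left finger tip is at about (312,228) in the picture and the right finger tip at (385,268), above the paddle's far end. The tab is at (268,310), ahead of both. Descending to contact.

```bash
python3 -m pendant '{"offset":[[-0.006,0.05,0],[-0.006,0.1,0],[-0.006,0.125,0],[-0.006,0.125,0]],"turn":[[0,0,0],[0,0,0],[0,0,0],[0,0,0]]}'
python3 -m pendant '{"offset":[[0,0.025,0],[0,0.05,0],[0,0.05,0],[0,0.05,0]],"turn":[[0,0,0],[0,0,0],[0,0,0],[0,0,0]]}'
python3 - <<'E'
from h import *
plan((-100,40,30))
s=cv2.cvtColor(manip.camera("scene")[0],4)
cv2.imwrite("pics/s3.png",cv2.resize(s[215:345,210:390],None,fx=4.4,fy=4.4,interpolation=2))
for b in [(-98,80,30),(-98,73,30),(-98,0,30),(7,105,30),(7,45,30),(-147,105,30)]: print(b,(proj("scene",world(b))-[210,215])*4.4)
E
```

```text
clock: 3.82
position: [0.5174, 0.0615, 0.0631]
ee_rot: [0.433, -0.559, 0.559, -0.433]
ft_force: [0.6, -0.4, -1.0]
grip_width: 0.77
clock: 4.32
position: [0.5173, 0.0613, 0.0531]
ee_rot: [0.433, -0.559, 0.56, -0.432]
ft_force: [-1.2, -1.4, 0.3]
grip_width: 0.775
s 1 turn [-9.0000e-04  3.9996e+00 -5.0000e-04]
s -1 turn [-0.0003 -0.0004  0.0006]
offset [0.0035 0.0557 0.0465] tool in bay axes
 [[-0.  0.  1.]
 [-1. -0. -0.]
 [ 0. -1.  0.]]
bay TCP [-109.3   40.7   41.1] F [-0.77 -1.65  0.28] w 0.7745475329944099 t 4.325
(-98, 80, 30) [560.65548301 279.40617803]
(-98, 73, 30) [549.34193948 272.98845919]
(-98, 0, 30) [436.97386629 209.24656444]
(7, 105, 30) [434.20691669 416.91570065]
(7, 45, 30) [337.29211278 353.73633105]
(-147, 105, 30) [672.69117833 254.59728426]
```

View pics/s3.png

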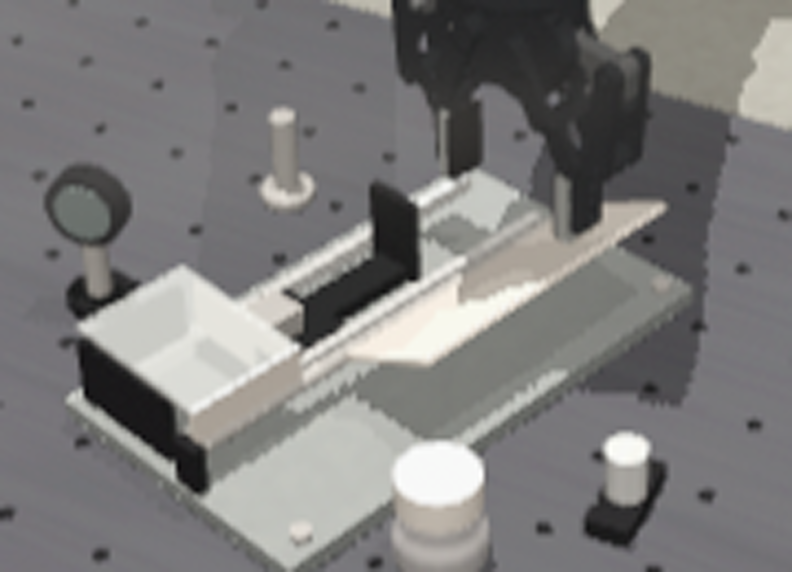

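The right fingertip, at crop (575,235), is at the paddle surface. The left fingertip, at (463,172), is behind the tab at (397,230). Now pressing the paddle.

```bash
python3 -m pendant '{"offset":[[0,0.01,0],[0,0.02,0],[0,0.03,0],[0,0.04,0],[0,0.05,0],[0,0.05,0]],"turn":[[0,0,0],[0,0,0],[0,0,0],[0,0,0],[0,0,0],[0,0,0]]}'
python3 -m pendant '{"offset":[[0,0.015,0],[0,0.03,0],[0,0.04,0],[0,0.05,0],[0,0.05,0]],"turn":[[0,0,0],[0,0,0],[0,0,0],[0,0,0],[0,0,0]]}'
python3 - <<'E'
from h import *
plan((-100,40,30))
s=cv2.cvtColor(manip.camera("scene")[0],4)
cv2.imwrite("pics/s4.png",cv2.resize(s[195:345,210:390],None,fx=4.4,fy=4.4,interpolation=2))
for b in [(7,105,30),(7,45,30),(-147,105,30)]: print(b,(proj("scene",world(b))-[210,195])*4.4)
E
```

```text
clock: 5.12
position: [0.5174, 0.0613, 0.043]
ee_rot: [0.433, -0.559, 0.56, -0.433]
ft_force: [1.6, 1.6, 2.6]
grip_width: 0.771
clock: 5.75
position: [0.5175, 0.0616, 0.0331]
ee_rot: [0.433, -0.559, 0.559, -0.433]
ft_force: [1.5, 3.4, 4.2]
grip_width: 0.773
s 1 turn [ 1.0000e-04  3.9999e+00 -9.0000e-04]
s -1 turn [-0.0006 -0.0001 -0.    ]
offset [ 0.0052 -0.0447  0.0462] tool in bay axes
 [[-0.  0.  1.]
 [-1.  0. -0.]
 [-0. -1.  0.]]
bay TCP [-109.2   41.    21.1] F [0.56 3.7  4.15] w 0.7730148588381532 t 5.75
(7, 105, 30) [434.20691669 504.91570065]
(7, 45, 30) [337.29211278 441.73633105]
(-147, 105, 30) [672.69117833 342.59728426]
```

View pics/s4.png

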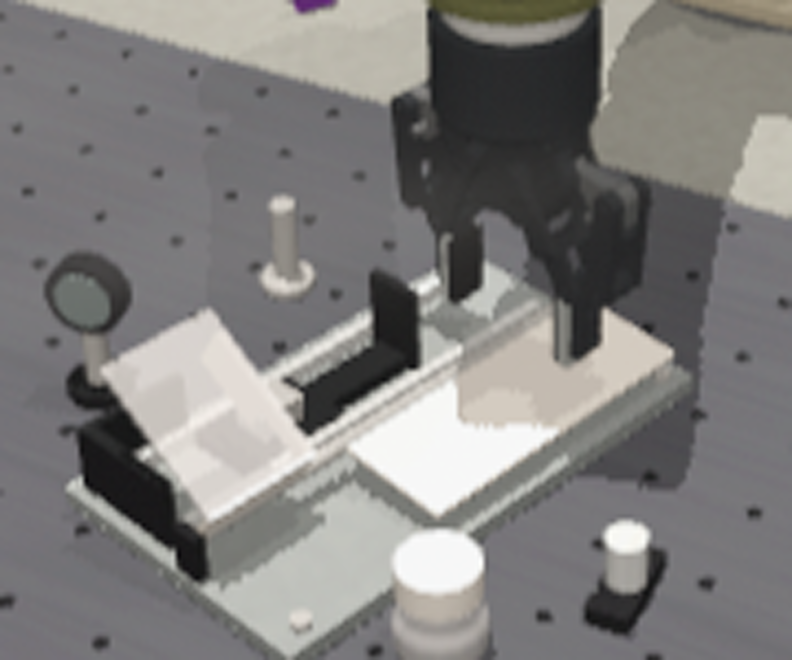

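The paddle is now level: its corners at (435,515) and (673,350) fit the level prediction to within a few pixels. The flap is well open with a 4 N press. Pushing along the channel now.

```bash
python3 -m pendant '{"offset":[[0,0,0.03],[0,0,0.06],[0,0,0.08],[0,0,0.1],[0,0,0.12],[0,0,0.14],[0,0,0.16],[0,0,0.18],[0,0,0.2],[0,0,0.22],[0,0,0.24],[0,0,0.24]],"turn":[[0,0,0],[0,0,0],[0,0,0],[0,0,0],[0,0,0],[0,0,0],[0,0,0],[0,0,0],[0,0,0],[0,0,0],[0,0,0],[0,0,0]]}'
python3 - <<'E'
from h import *
plan((-37,41,21))
s=cv2.cvtColor(manip.camera("scene")[0],4)
cv2.imwrite("pics/s5.png",cv2.resize(s[195:345,210:390],None,fx=4.4,fy=4.4,interpolation=2))
E
```

```text
clock: 7.3
position: [0.5647, 0.0493, 0.0333]
ee_rot: [0.432, -0.559, 0.56, -0.433]
ft_force: [-0.7, -0.0, 5.3]
grip_width: 0.773
s 1 turn [ 6.0000e-04  3.9994e+00 -2.9000e-03]
s -1 turn [-0.0018 -0.0006 -0.0004]
offset [-0.      0.0017  0.1174] tool in bay axes
 [[-0.     0.001  1.   ]
 [-1.     0.    -0.   ]
 [-0.    -1.     0.001]]
bay TCP [-60.5  41.   21.3] F [-0.68 -0.19  5.34] w 0.7731399206177163 t 7.3
```

View pics/s5.png

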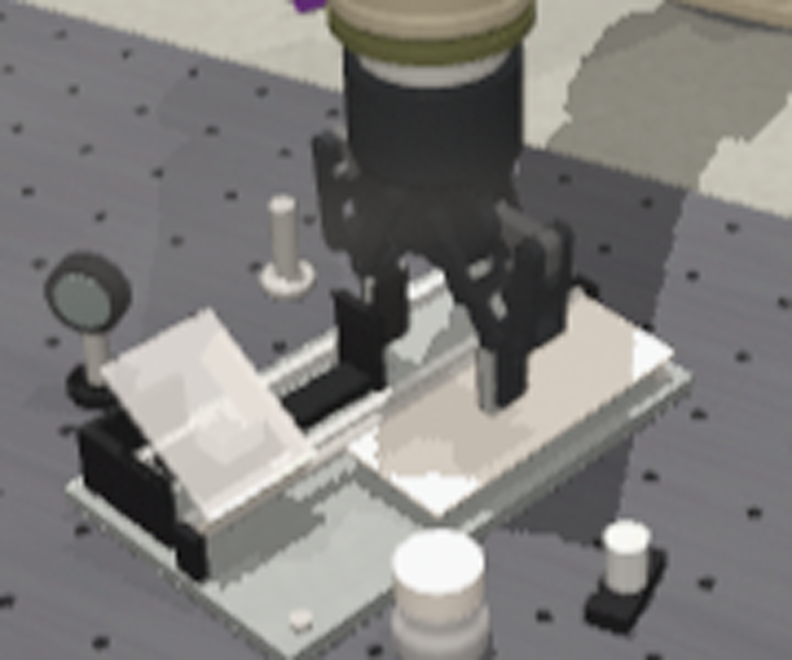

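The tab has moved from (397,315) to (360,335), with the finger behind it, the flap open and the sample block under the roof. Continuing to the stop.

```bash
python3 -m pendant '{"offset":[[0,0,0.02],[0,0,0.04],[0,0,0.06],[0,0,0.08],[0,0,0.09],[0,0,0.1],[0,0,0.105],[0,0,0.105]],"turn":[[0,0,0],[0,0,0],[0,0,0],[0,0,0],[0,0,0],[0,0,0],[0,0,0],[0,0,0]]}'
python3 -c "
from h import *
plan((-37,41,21))"
python3 -m pendant '{"offset":[[0,0,0.005],[0,0,0.01],[0,0,0.015],[0,0,0.015]],"turn":[[0,0,0],[0,0,0],[0,0,0],[0,0,0]]}'
python3 -c "
from h import *
plan((-37,41,21))"
```

```text
clock: 8.35
position: [0.5851, 0.044, 0.0334]
ee_rot: [0.432, -0.559, 0.56, -0.433]
ft_force: [-2.7, 1.3, 4.1]
grip_width: 0.77
s 1 turn [ 7.0000e-04  3.9995e+00 -3.5000e-03]
s -1 turn [-0.0022 -0.0005 -0.0005]
offset [0.0001 0.0019 0.012 ] tool in bay axes
 [[-0.     0.002  1.   ]
 [-1.     0.    -0.   ]
 [-0.    -1.     0.002]]
bay TCP [-39.4  41.   21.4] F [-2.93  0.58  4.11] w 0.7696314280373585 t 8.35
clock: 8.85
position: [0.5871, 0.0434, 0.0333]
ee_rot: [-0.433, 0.559, -0.559, 0.432]
ft_force: [-9.8, 2.4, 7.9]
grip_width: 0.773
s 1 turn [-4.0000e-04  3.9994e+00  3.0000e-04]
s -1 turn [ 0.0002 -0.0006  0.0003]
offset [-0.0001  0.0016  0.0016] tool in bay axes
 [[-0.001 -0.     1.   ]
 [-1.    -0.    -0.001]
 [ 0.    -1.    -0.   ]]
bay TCP [-37.3  41.   21.3] F [-10.12  -0.12   7.88] w 0.7728318449847948 t 8.85
```

10 N of resistance right at the predicted home position. One more small nudge will confirm it's the stop.

```bash
python3 -m pendant '{"offset":[[0,0,0.004],[0,0,0.008],[0,0,0.008]],"turn":[[0,0,0],[0,0,0],[0,0,0]]}'
python3 - <<'E'
from h import *
plan((-37,41,21))
s=cv2.cvtColor(manip.camera("scene")[0],4);t=cv2.cvtColor(manip.camera("top")[0],4)
cv2.imwrite("pics/s6.png",cv2.resize(s[195:345,210:390],None,fx=4.4,fy=4.4,interpolation=2))
E
```

```text
clock: 9.22
position: [0.587, 0.0434, 0.0332]
ee_rot: [-0.434, 0.56, -0.559, 0.431]
ft_force: [-12.2, 3.5, 10.3]
grip_width: 0.772
s 1 turn [-2.4000e-03  3.9993e+00  6.9000e-03]
s -1 turn [ 0.0044 -0.0007  0.0015]
offset [-0.0002  0.0011  0.0017] tool in bay axes
 [[-0.001 -0.003  1.   ]
 [-1.    -0.001 -0.001]
 [ 0.001 -1.    -0.003]]
bay TCP [-37.3  41.   21.2] F [-12.67   0.3   10.33] w 0.7724795016090596 t 9.225
```

View pics/s6.png

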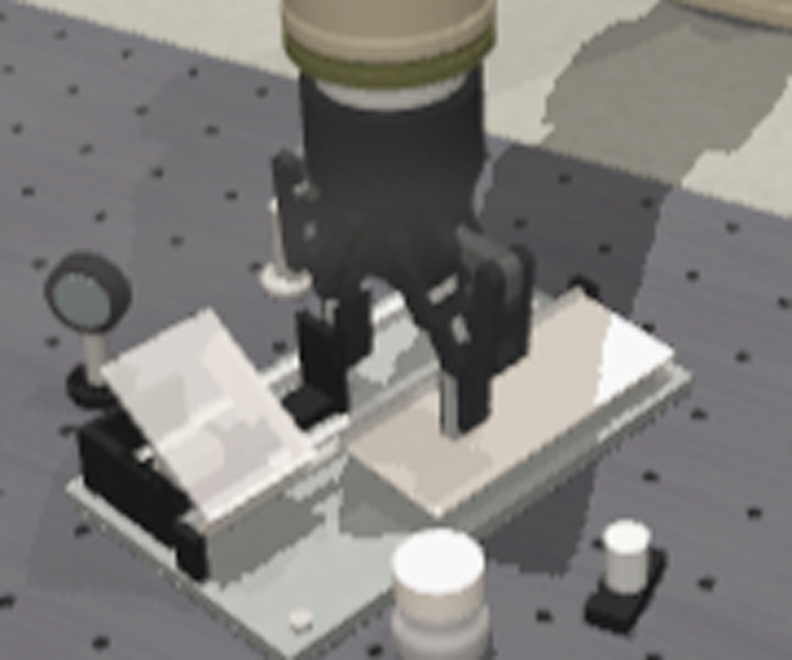

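TCP holds at x=-37.3 while the force rises, so the carrier is against the stop. The tab is at (325,360) and the flap is still open. I'll back off along the channel with the paddle held, then rise slowly.

```bash
python3 -m pendant '{"offset":[[0,0,-0.01],[0,0,-0.03],[0,0,-0.05],[0,0,-0.06],[0,0,-0.06]],"turn":[[0,0,0],[0,0,0],[0,0,0],[0,0,0],[0,0,0]]}'
python3 -c "
from h import *
plan((-49,41,60))"
python3 -m pendant '{"offset":[[0,-0.02,0],[0,-0.04,0],[0,-0.06,0],[0,-0.08,0],[0,-0.1,0],[0,-0.12,0],[0,-0.15,0],[0,-0.25,0],[0,-0.4,0],[0,-0.55,0],[0,-0.55,0]],"turn":[[0,0,0],[0,0,0],[0,0,0],[0,0,0],[0,0,0],[0,0,0],[0,0,0],[0,0,0],[0,0,0],[0,0,0],[0,0,0]]}'
python3 -m pendant '{"offset":[[0.1,0,-0.2],[0.25,0,-0.45],[0.5,0,-0.6],[0.75,-0.1,-0.6],[1,-0.1,-0.6],[1,-0.1,-0.6]],"turn":[[0,0,0],[0,0,0],[0,0,0],[0,0,0],[0,0,0],[0,0,0]]}'
python3 - <<'E'
from h import *
plan((-49,41,60))
s=cv2.cvtColor(manip.camera("scene")[0],4);t=cv2.cvtColor(manip.camera("top")[0],4);cv2.imwrite("pics/top7.png",t);cv2.imwrite("pics/scene7.png",s)
a=cv2.resize(s[215:350,210:390],None,fx=2.2,fy=2.2,interpolation=2);b=cv2.resize(t[125:260,245:360],None,fx=3.4,fy=3.4,interpolation=2)
h=max(a.shape[0],b.shape[0]);a=cv2.copyMakeBorder(a,0,h-a.shape[0],0,0,0)
cv2.imwrite("pics/m7.png",np.hstack([a,b]));print(a.shape,b.shape)
E
```

```text
clock: 9.95
position: [0.5753, 0.0464, 0.0333]
ee_rot: [-0.434, 0.56, -0.559, 0.431]
ft_force: [2.7, -1.5, 4.9]
grip_width: 0.773
s 1 turn [-2.6000e-03  3.9994e+00  6.6000e-03]
s -1 turn [ 0.0042 -0.0006  0.0016]
offset [-0.0002 -0.1935  0.0015] tool in bay axes
 [[-0.    -0.003  1.   ]
 [-1.    -0.001 -0.   ]
 [ 0.001 -1.    -0.003]]
bay TCP [-49.4  40.9  21.3] F [ 2.98 -0.73  4.89] w 0.7729557364134987 t 9.95
clock: 11.32
position: [0.5774, 0.047, 0.1471]
ee_rot: [0.432, -0.559, 0.56, -0.433]
ft_force: [-0.5, -0.5, -0.2]
grip_width: 0.773
clock: 12.08
position: [0.4097, -0.1196, 0.167]
ee_rot: [0.431, -0.56, 0.561, -0.431]
ft_force: [-0.7, -0.2, 0.7]
grip_width: 0.77
s 1 turn [-8.0000e-04  3.9922e+00 -4.1000e-03]
s -1 turn [-0.0026 -0.0078  0.0005]
offset [-1.0157  0.4759  0.5879] tool in bay axes
 [[-0.006  0.002  1.   ]
 [-1.    -0.    -0.006]
 [ 0.    -1.     0.002]]
bay TCP [-168.  -161.4  155. ] F [-0.59 -0.38  0.71] w 0.7702957499223084 t 12.075
(459, 396, 3) (459, 391, 3)
```

View pics/m7.png

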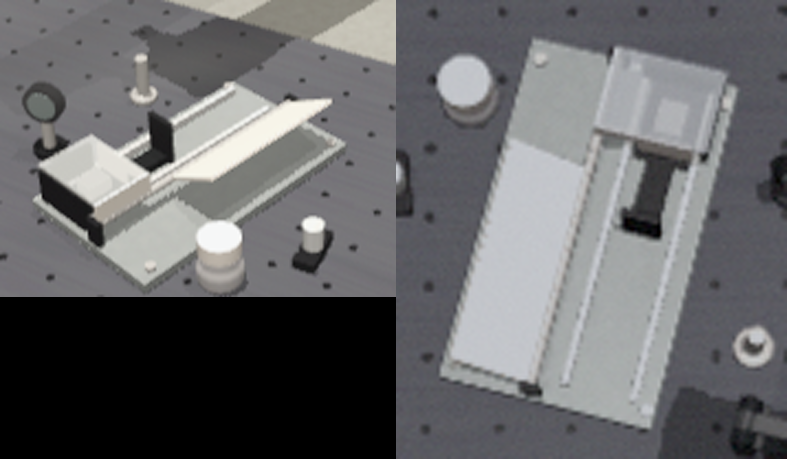

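The flap looks shut with the tab outside it: top-view tab at (643,225), block under the clear roof at (673,117). I'll check numbers against the start, then hand in.

```bash
python3 - <<'E'
from h import *
px=lambda u,v:(245+(u-396)/3.4-.4,125+v/3.4-.4)
print("block",bay(ray("top",px(673,117),.044)).round(1),"tab near edge",bay(ray("top",px(642,232),.067)).round(1))
# paddle outline before/after
for n,r in(("scene",(265,300,330,370)),("top",(150,240,250,305))):
    a,b=[cv2.imread(f"pics/{n}{i}.png")[r[0]:r[1],r[2]:r[3]].astype(int) for i in(0,7)]
    print(n,"paddle diff frac",(abs(a-b).max(2)>40).mean().round(4))
print(manip.get_obs()["clock"]); print(manip.hand_in())
E
```

```text
block [55.4 -2.1 32. ] tab near edge [-33.8  -3.6  55. ]
scene paddle diff frac 0.0
top paddle diff frac 0.0
12.175
the job is handed in; nothing more can be done
None
```

The carrier is loaded in the bay and the flap is shut behind it. I handed the job in at 12.2 s, with the gripper clear of everything.

One fingertip held the paddle level, at about 4–5 N, rising to 10 N at the stop. The other pushed the carrier by its tab until it reached the end stop. I then backed off along the channel with the paddle still held, and rose slowly so the flap closed.

**Last checks:**
- **Home against the stop:** resistance rose to about 13 N with no further movement at the predicted home position. The sample block then measured at bay x = 55.4 mm, where 55 is home.
- **Tab reading disagrees:** its rear edge read -34 mm, where home would be -26 mm. Before the push it read -76 mm, about 4 mm short of what the block implied. I put the gap down to reading that edge roughly by eye in a small crop, and trusted the block and the force.
- **Flap shut:** the checked part of the paddle showed no difference from the starting pictures in either view, so the flap looks fully shut.
- **Carrier and other items:** I judged these only by eye. The carrier looks flat, and the bystanders near the bay look unmoved. I did not check the farther ones (disc, screwdriver, mirror mount) in the last pictures.

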